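# Zero the width comparator on the setup bar, then gauge the walnut strip

### The arm

A 7-joint arm with a two-finger parallel gripper is mounted at the origin on the work surface; the furniture and walls round the work are solid. World frame = base frame: x ahead of the robot, y to its left, z up, the work surface at z = 0. Lengths are in mm, angles in rad, forces in N, time in s.
With the tool pointing down it reaches from about 425 to 875 mm from the base axis. Payload 9.9 kg.
Tool frame: the origin (TCP) lies at the very end of the fingers, on their centre line; the grasp point (between the pads) lies 19 mm behind it; z points along the fingers, y is the line along which they close (so a half turn about z gives the same grasp; the last joint's range is limited). The gripper opens to 85 mm and grips with 20 to 120 N. Pads are 22 mm wide; open, the fingers measure 114 mm over their backs; the gripper's body (76 mm by 85 mm) begins 54 mm behind the grasp point. The pads swing forward as they close: fully open they stand 13 mm farther back than shut.
Start: joints at [1.152, 0.576, 0.025, 1.437, -0.015, 1.129, -0.057], TCP at [221.796, -637.523, 231.289] pointing down, gripper open.
Joint ranges: [-2.76, 2.76], [-0.34, 2.15], [-1.52, 1.57], [0.19, 2.46], [-1.09, 4.23], [0.17, 1.99], [-2.82, 2.82]. Speed limits (rad/s): [2.22, 2.22, 3.01, 3.01, 3.14, 3.14, 3.14].

### API

Orientations are given as a unit quaternion [w, x, y, z].
In Python, from rig import readout, read_camera, camera_model, arm gives the robot as it stands.
- The arm moves only by the tool arm_command, never from a script. Its argument "deltas" is one flat list of numbers, 5 for each row, row after row: the shift along the world's x, y, z in m, then the turn about the world's z in degrees, then the gripper command: -1 is fully open, 1 is shut, values between are in proportion. A call has 1 to 5 rows; each row shifts and turns the commanded pose from where the row before left it; what a row does not reach is not made up. A row lasts 1/10 s, in which the tool goes at most 50 mm and 8.59 degrees, less where a joint would pass 70% of its speed; a pose out of reach is approached as far as the arm can. A call with a gripper value outside its range is refused whole. The fingers move at their own pace and stop on an object; "grip_force" is the grip in N (left out, the last holds). Time passes only in rows, so rows that do not move let the fingers close. It gives the time, the measured TCP pose, the force, the opening and the grip force at its end, in the units of the state.
- readout.get_state(): the state, without advancing time (a new reading comes with each control period).
- read_camera(name): name is "scene" or "top"; returns the picture (420x560x3 uint8, red, green, blue); there is no depth.
- camera_model(name): a dict with "mtx" (3x3 intrinsics, pixels), "R" (3x3) and "t" (3): a world point X has camera coordinates R X + t. Camera axes: x right, y down, z forward; pixel columns grow to the right and rows downward; lengths in mm; the calibration is good to about 2 mm. A picture is of the moment at which its call begins. camera_model takes no time and is no camera call.
- arm.close_job(): hands the job in; it is judged then, once.
The state is a dict: "clock": time; "joints": joint angles; "dq": joint speeds; "joint_torque": joint torques, N m; "eef_pos": TCP position; "tool_rot": TCP orientation; "contact_force": force on the tool from outside, world axes, zero at the start; "wrist_torque": the same for the moment, N m; "gripper_width": finger opening in mm; "gripper_force": force on a finger pad.
Only numpy, scipy, OpenCV 4.12 (cv2) and the standard library are available. Lean on these libraries where they do the work, as an engineer would, in place of code of your own. Each camera call takes 0.05 s, during which the arm holds its last target. There are 200 camera calls.

### The job

The aluminium setup bar is in the width comparator: turn the dial's bezel until its zero mark stands at the needle, and let go. Then take the bar out and lay it in its wooden tray, and slide the walnut strip past the sprung roller until it is pressed firmly home on the end stop. Force and ram nothing, leave the other things alone, and leave the strip flat along the rail with the zero untouched, so that its deviation can be read.

Things in the scene. Friction and masses are not known exactly. Their poses are not given: they have to be found in the camera images.
- gauge: comparator's fixed dark steel base plate, 180 x 220 x 12 mm. Origin on its underside; it spans x -85..95, y -110..110. Parts lie on it in a channel along y, mouth to +y, their -x side on the anvil rail (22 mm high over the plate, 22 thick, y -70..-9, its mouth end bevelled from -20; face at x = -60 looking to +x). From y -9 to 110 the plate is free on both sides of a part.
- anvil (a point): point on the plate's top (12 mm over the table) at the foot of the rail's face, across from the roller; axes as the gauge's. A part in the channel lies to +x of this point.
- end_stop: steel block 36 x 14 x 18 mm fixed on the plate at the channel's -y end. Origin at the foot of its face, which looks to +y of this frame. Out of it, 10 mm over the plate, stands a stop screw 11 mm across, set anew each time: its tip, on which a part seats, is anywhere 6 to 22 mm in front of the face and has to be felt for. Firmly home is about 10 N on the tip; 25 N would be ramming.
- dial: fixed dial head on the channel's +x side, face up. Origin on the dial's axis, 12 mm over the table. Its bezel is an upright knurled steel ring 60 mm across, 28 to 43 mm above this origin; nothing else is that high within 60 mm of the axis. Its sprung spindle reaches along -x to the roller.
- roller_point (a point): centre of the free-turning steel roller (24 mm across, 9 thick, upright axis) on the spindle, 13 mm over the plate. Empty, it stands about 40 mm from the rail; it yields up to 10 mm away from the rail, spring 2 N at rest, 5 N with a part in. A part pushed along the channel rides past it with some 4 to 8 N, then drags at 3 to 6 N.
- bezel (a joint): turn of the bezel with its white dial face, rad, clockwise from above positive, about the dial's upright axis; 0 when the zero mark points to -x of the dial (to the spindle). It turns freely but stiffly from -1.3 to 1.6 and stays where it is left.
- needle (a joint): angle of the black needle, rad, clockwise from above positive, same zero direction as the bezel: zeroed when both values are equal. The needle turns clockwise by 0.63 rad for each mm that the roller is pressed in (one turn = 10 mm; 50 ticks on the face).
- zero_mark (a point): the bold black wedge and rim notch on the bezel that mark zero; this point is on the rim. Its x axis points outward from the dial's axis.
- needle_tip (a point): tip of the needle; its x axis points outward along the needle.
- master: the setup bar: aluminium, 44 (x, the gauged width) x 150 (y) x 30 mm (z), 0.5 kg, two round bores on its top. Origin: centre of the underside. It starts in the channel at or up to 16 mm short of the stop screw, held flat on the rail by the roller; its half towards the mouth stands free of the rail.
- bar_tray: shallow fixed wooden tray with cork floor, 130 (x) x 190 (y) mm, walls 6 mm thick and 16 mm high, floor 6 mm above the table. Origin: centre of the underside. The setup bar belongs in it, lying flat along its y axis.
- strip: the part: dark walnut strip, 45 (x, the gauged width) x 160 (y) x 20 mm (z), about 0.1 kg, flat on the table; either end may lead. Origin: centre of the underside. 1 mm wider than the bar, so the zeroed dial will show the needle about 0.65 rad clockwise past zero.
- birch_offcut: bystander: pale offcut 45 x 110 x 16 mm, not the part
- oak_strip: bystander: brown oak strip 50 x 200 x 22 mm, not the part
- tape_roll: bystander: roll of masking tape, 105 mm across, 25 mm high
- wrench: bystander: flat steel blade wrench 55 x 226 x 9 mm
Mind the look-alikes: they are no part of the job. What is shaped like the strip but green is not meant.

How it is judged:
By the outcome, as a careful person would: the job done as asked, in the order asked, and still so for the second after the job is handed in, with the robot touching nothing.
It also fails if it takes over 72 s, if anything falls off the work surface, if the arm or the gripper's body presses on something with over 40 N, if the wrist force passes 120 N, or if a joint passes its speed limit or range.

## Working session

There is one attempt and no reset: what is moved stays moved. The work goes in short steps, Python scripts to look and compute and a tool call to move; the robot and the scene stay as the last step left them, time stands still between calls to the robot, and variables do not carry over. Pictures are saved under pics/ and viewed, at most 10 in all, crops included, and the job is handed in when it is done.

Besides the shell and the picture viewer there is one more tool, called after ">>>" as name(argument=value, ...), one argument or row to a line, values as JSON. arm_command: Moves the arm, as the interface text tells. Its arguments: {"type":"object","properties":{"deltas":{"type":"array","items":{"type":"number"}},"grip_force":{"type":"number"}},"required":["deltas"]}

```bash
ls; mkdir -p pics; python3 - <<'E'
from rig import readout, read_camera, camera_model, arm
import cv2
for n in("scene","top"):
    cv2.imwrite(f"pics/{n}0.png",read_camera(n)[:,:,::-1])
    m=camera_model(n);print(n,m)
print(readout.get_state())
E
```

```text
pics
scene {'mtx': array([[408.29986737,   0.        , 278.2480953 ],
       [  0.        , 408.29986737, 212.2211117 ],
       [  0.        ,   0.        ,   1.        ]]), 'R': array([[-0.63306678, -0.7739068 ,  0.0171673 ],
       [-0.35878269,  0.27369369, -0.89239383],
       [ 0.68593108, -0.57110422, -0.45093074]]), 't': array([364.28756793, 187.70517984, 864.56610365])}
top {'mtx': array([[543.45200511,   0.        , 279.89213261],
       [  0.        , 543.45200511, 207.17839634],
       [  0.        ,   0.        ,   1.        ]]), 'R': array([[-0.17085939, -0.98525294, -0.00914965],
       [-0.89772244,  0.15949393, -0.41067761],
       [ 0.40608064, -0.06195428, -0.91173471]]), 't': array([ 213.93248427,  417.13113191, 1501.79150828])}
{'clock': 0.1, 'joints': array([ 1.15219719,  0.57647242,  0.0248611 ,  1.43779961, -0.0149858 ,
        1.12898267, -0.05651472]), 'dq': array([-2.96261818e-04, -1.60851335e-03,  9.98404214e-04, -3.07255424e-03,
       -7.13587125e-04,  5.69689888e-06,  1.28366161e-03]), 'joint_torque': array([ 5.56601066e-03, -7.67306685e+01,  2.25774899e+00, -2.86607265e+01,
        1.58062193e-02,  8.54989747e-03, -5.46622698e-05]), 'eef_pos': array([ 221.65973868, -637.15685711,  230.5214102 ]), 'tool_rot': array([-7.18753691e-04,  9.86020058e-01,  1.66625029e-01, -1.70251793e-04]), 'contact_force': array([0.21153704, 0.36555899, 0.3586805 ]), 'wrist_torque': array([-0.02160046,  0.02253673,  0.02169544]), 'gripper_force': 0.0, 'gripper_width': 85.20824138043876}
```

View pics/top0.png

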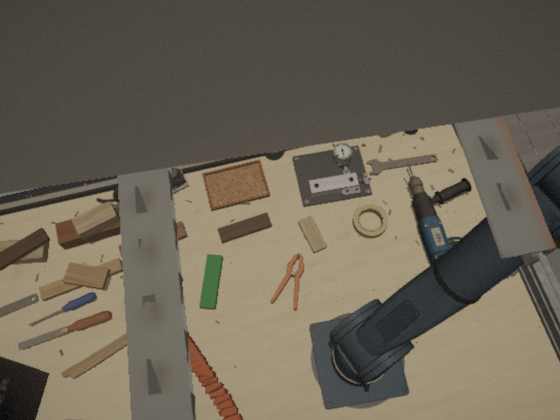

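View pics/scene0.png

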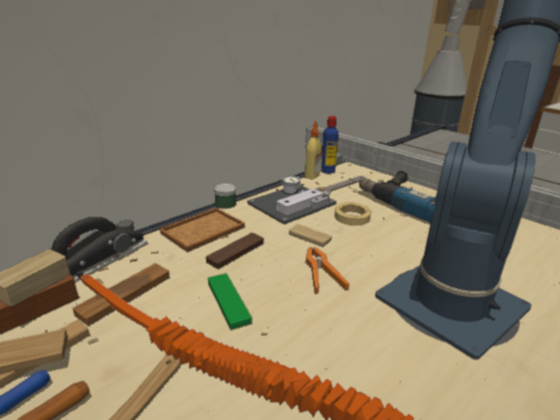

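The top picture shows the tray at (237,185), the gauge at (333,177) with the bar at (334,184) and the dial at (343,152). Strip candidates are dark brown (245,228), green (211,282), pale birch (312,234) and dark offcuts at far left (20,247). Only (245,228) is dark walnut with a 45x160 shape, lying alone. I'll confirm it in an enlarged crop.

```bash
cat > h.py <<'E'
import numpy as np, cv2
from rig import readout, read_camera, camera_model, arm
def crop(n,x0,y0,x1,y1,s,f):
    im=read_camera(n)[:,:,::-1]
    cv2.imwrite(f,cv2.resize(im[y0:y1,x0:x1],None,fx=s,fy=s,interpolation=cv2.INTER_CUBIC)); return im
def w(n,u,v,z):
    m=camera_model(n);d=m["R"].T@np.linalg.solve(m["mtx"],[u,v,1.]);c=-m["R"].T@m["t"]
    return c+d*(z-c[2])/d[2]
def px(n,X):
    m=camera_model(n);p=m["mtx"]@(m["R"]@np.asarray(X,float)+m["t"]);return p[:2]/p[2]
E
python3 - <<'E'
from h import *
im=crop("top",195,135,385,260,4,"pics/c1.png")
cv2.imwrite("pics/c2.png",cv2.resize(im[135:210,288:378],None,fx=8,fy=8,interpolation=cv2.INTER_CUBIC))
E
```

```text
(no output)
```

View pics/c1.png

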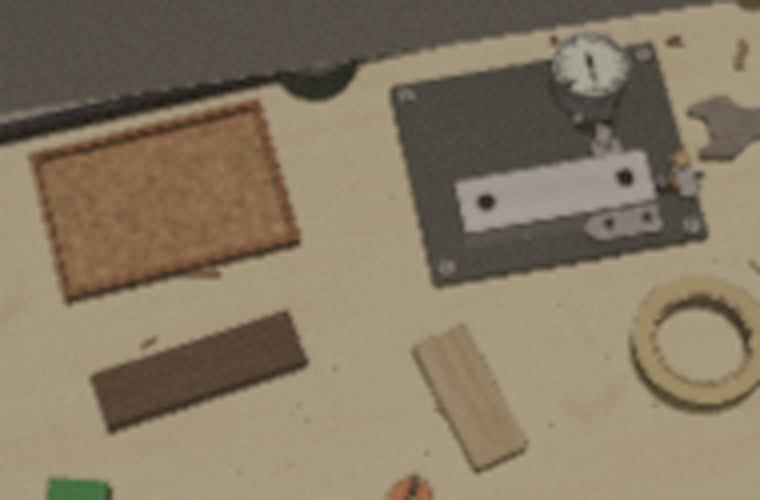

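View pics/c2.png

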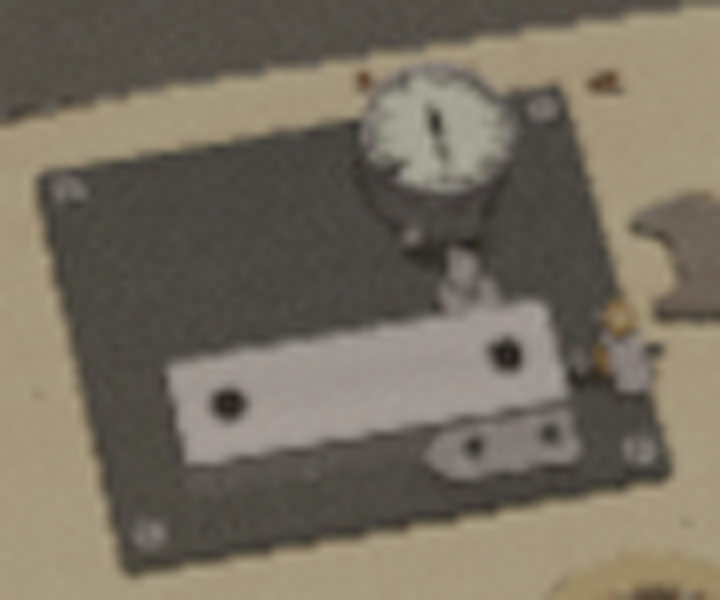

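Top crop: the walnut strip (dark, corners c1 (92,375)-(305,362)) is confirmed. The gauge mouth is to the image left, and the rail, end stop and roller are on the right. The dial is too small to read, so next I rectify averaged frames.

```bash
cat >> h.py <<'E'
def avg(n,k=6): return np.mean([read_camera(n).astype(np.float32) for _ in range(k)],0)[:,:,::-1]
def rect(n,im,z,x0,x1,y0,y1,s):
    # rectified view of plane z, s px/mm; image up=+x, left=+y
    W,H=int((y1-y0)*s),int((x1-x0)*s)
    q=np.float32([[0,0],[W,0],[W,H],[0,H]])
    p=np.float32([px(n,X) for X in((x1,y1,z),(x1,y0,z),(x0,y0,z),(x0,y1,z))])
    return cv2.warpPerspective(im,cv2.getPerspectiveTransform(p,q),(W,H),flags=cv2.INTER_CUBIC)
E
python3 - <<'E'
from h import *
o=lambda u,v,z,s=8,a=288,b=135:w("top",a+(u+.5)/s-.5,b+(v+.5)/s-.5,z).round(1)
print("gauge",[o(*p,12) for p in((40,172),(560,88),(668,478),(125,575))])
print("dial",o(438,128,55)); print("bar",[o(*p,42) for p in((166,370),(545,300),(570,400),(187,465))])
print("strip",[o(*p,20,4,195,135) for p in((92,375),(290,312),(306,362),(111,430))])
print("tray",[o(*p,16,4,195,135) for p in((32,155),(258,101),(298,240),(68,300))])
im=avg("top");np.save("t0.npy",im)
c=o(438,128,55)
a=rect("top",im,55,c[0]-40,c[0]+40,c[1]-40,c[1]+40,5)
b=avg("scene");np.save("s0.npy",b)
b=rect("scene",b,55,c[0]-40,c[0]+40,c[1]-40,c[1]+40,5)
a=(a-a.min())/(a.max()-a.min())*255
cv2.imwrite("pics/d1.png",np.hstack([a,np.clip(b,0,255)]))
E
```

```text
gauge [array([653.8,  62.2,  12. ]), array([ 655.1, -152.8,   12. ]), array([ 476.5, -154. ,   12. ]), array([472.7,  62. ,  12. ])]
dial [621.8 -90.5  55. ]
bar [array([542.3,  33.4,  42. ]), array([ 546.4, -117.6,   42. ]), array([ 502.3, -117.2,   42. ]), array([500.8,  33.4,  42. ])]
strip [array([443. , 331.2,  20. ]), array([468.1, 175.4,  20. ]), array([425.2, 170.2,  20. ]), array([396.5, 322.7,  20. ])]
tray [array([639.9, 355. ,  16. ]), array([656.7, 170.7,  16. ]), array([529.2, 159.2,  16. ]), array([509.7, 341.9,  16. ])][ WARN:0@4.198] global loadsave.cpp:1063 imwrite_ Unsupported depth image for selected encoder is fallbacked to CV_8U.
```

View pics/d1.png

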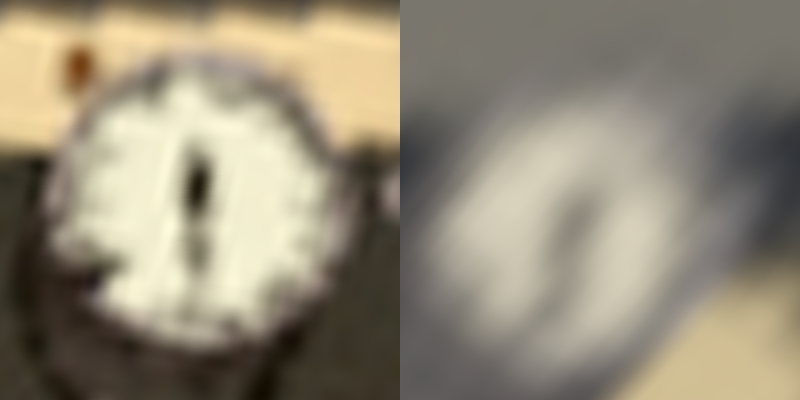

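The rectified dial (left half) shows the needle's thick tail pointing up and its thin tip down at about (200,310), so the needle is near 0. The zero wedge is at (97,270), about +1 rad. I'll refine these numbers.

```bash
cat >> h.py <<'E'
def fitrect(n,im,z,seed,win,tol,s=2):
    """blob round seed (x,y) of like colour -> centre, size, yaw(deg) on plane z"""
    x,y=seed;r=np.clip(rect(n,im,z,x-win,x+win,y-win,y+win,s),0,255).astype(np.uint8)
    lab=cv2.cvtColor(r,cv2.COLOR_BGR2LAB).astype(float);c=win*s
    ref=np.median(lab[c-12:c+12,c-12:c+12].reshape(-1,3),0)
    m=(np.linalg.norm(lab-ref,axis=2)<tol).astype(np.uint8)
    m=cv2.morphologyEx(m,cv2.MORPH_CLOSE,np.ones((25,25)));m=cv2.morphologyEx(m,cv2.MORPH_OPEN,np.ones((15,15)))
    _,l=cv2.connectedComponents(m);k=max(cv2.findContours((l==l[c,c]).astype(np.uint8),0,1)[0],key=cv2.contourArea)
    b=cv2.boxPoints(cv2.minAreaRect(k));return np.round([(x+win-v/s,y+win-u/s) for u,v in b],1), cv2.contourArea(k)/s/s
def needle(im,c,z=53,s=5):
    r=rect("top",im,z,c[0]-40,c[0]+40,c[1]-40,c[1]+40,s).mean(2)
    def prof(lo,hi):
        A=np.radians(np.arange(-100,101,1.));out=[]
        for a in A: # cw from -x (down) = towards left (+y)
            R=np.arange(lo,hi,.5);out.append(cv2.remap(r,np.float32(200-np.sin(a)*R*s)[None],np.float32(200+np.cos(a)*R*s)[None],1).mean())
        return A,np.array(out)
    return prof
E
python3 - <<'E'
from h import *
im=np.load("t0.npy")
for nm,z,sd,t,win in(("strip",20,(433,250),22,130),("bar",42,(523,-45),25,110),("tray",16,(583,256),28,140)):
    try: print(nm,*fitrect("top",im,z,sd,win,t))
    except Exception as e: print(nm,e)
for c in((621.8,-90.5),(621.3,-89.9)):
  f=needle(im,c)
  for lo,hi in((6,17),(19,26)):
    A,p=f(lo,hi); i=p.argmin();sl=slice(max(i-12,0),i+13);wt=np.clip(np.percentile(p,60)-p[sl],0,None)
    print(c,lo,np.round((A[sl]*wt).sum()/wt.sum(),3),np.round(p[::8]))
E
```

```text
strip [[442.9 333.2]
 [470.1 177.2]
 [420.8 168.7]
 [393.6 324.7]] 7555.25
bar [[ 553.    32.5]
 [ 553.  -116.5]
 [ 481.  -116.5]
 [ 481.    32.5]] 6898.0
tray [[655.2 360.9]
 [671.2 167.1]
 [513.8 154.1]
 [497.7 347.9]] 28831.375
(621.8, -90.5) 6 0.016 [158. 158. 158. 158. 158. 158. 159. 158. 157. 154. 145. 131. 117. 115.
 129. 142. 149. 156. 159. 158. 158. 159. 159. 158. 158. 158.]
(621.8, -90.5) 19 1.005 [147. 137. 138. 143. 138. 148. 133. 122. 127. 142. 135. 126. 128. 121.
 132. 137. 148. 154. 148.  99.  94. 120. 137. 138. 130. 136.]
(621.3, -89.9) 6 -0.038 [158. 158. 158. 158. 158. 158. 158. 157. 155. 150. 139. 125. 115. 120.
 136. 146. 152. 158. 159. 157. 157. 158. 159. 158. 158. 158.]
(621.3, -89.9) 19 1.008 [149. 139. 143. 143. 142. 147. 130. 122. 130. 143. 128. 125. 127. 120.
 132. 134. 145. 150. 145.  94.  87. 114. 131. 137. 126. 132.]
```

>>> arm_command(
  deltas=[0.027,0.037,-0.002,0,-1,0.027,0.037,-0.002,0,-1,0.027,0.037,-0.002,0,-1,0.027,0.037,-0.002,0,-1,0.027,0.037,-0.002,0,-1],
  grip_force=60,
)

```text
clock: 1.25
eef_pos: [357.7, -451.0, 221.5]
tool_rot: [0.0, 0.986, 0.167, 0.0]
contact_force: [1.3, 0.2, -0.3]
gripper_width: 85.2
gripper_force: 0.0
```

>>> arm_command(
  deltas=[0.027,0.037,-0.008,0,-1,0.027,0.037,-0.008,0,-1,0.027,0.037,-0.008,0,-1,0.027,0.037,-0.008,0,-1,0.027,0.037,-0.008,0,-1],
)

```text
clock: 1.75
eef_pos: [492.8, -266.0, 181.3]
tool_rot: [0.0, 0.986, 0.167, 0.0]
contact_force: [1.2, -0.7, -0.6]
gripper_width: 85.2
gripper_force: 0.0
```

>>> arm_command(
  deltas=[0.027,0.037,-0.008,0,-1,0.027,0.037,-0.008,0,-1,0.027,0.037,-0.008,0,-1,0.027,0.037,-0.008,0,-1,0,0,0,0,-1],
)

```text
clock: 2.25
eef_pos: [603.1, -111.2, 148.1]
tool_rot: [-0.002, 0.985, 0.171, 0.001]
contact_force: [-0.3, -0.0, 0.1]
gripper_width: 85.2
gripper_force: 0.0
```

>>> arm_command(
  deltas=[0.0185,0.0205,-0.012,0,-1,0,0,-0.03,0,-1,0,0,-0.03,0,-1,0,0,-0.01,0,-1,0,0,0,0,-1],
)

```text
clock: 2.75
eef_pos: [617.3, -99.2, 66.1]
tool_rot: [-0.0, 0.986, 0.167, -0.001]
contact_force: [-0.9, -0.7, 0.0]
gripper_width: 85.7
gripper_force: 0.0
```

```bash
python3 - <<'E'
from h import *
s=readout.get_state();print(s["eef_pos"],s["joints"],s["contact_force"])
crop("top",290,90,390,165,8,"pics/a1.png")
E
```

```text
[617.32368591 -99.16959483  66.13202497] [ 0.10504863  0.67880354 -0.03366763  1.7498776   0.03217275  0.71624526
 -1.18164817] [-0.87553674 -0.70537367  0.04290344]
```

View pics/a1.png

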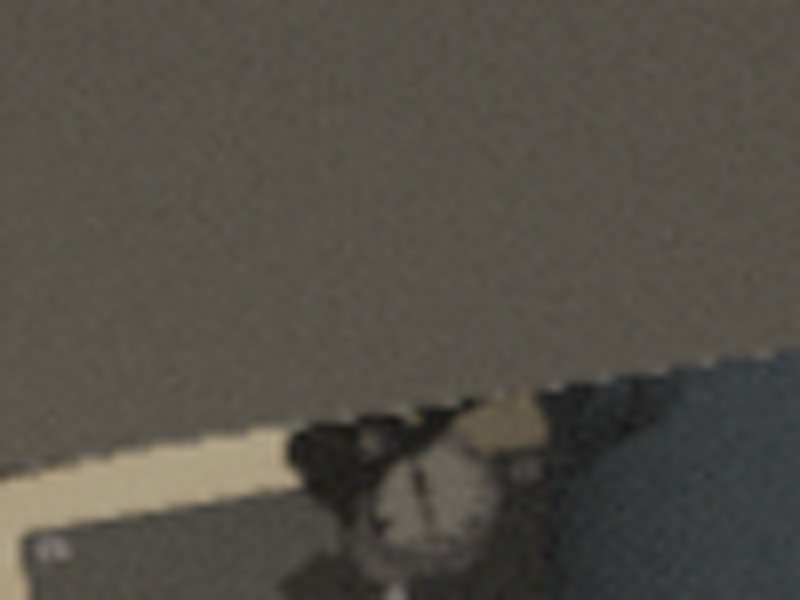

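The dial is visible between the fingers at about (430,500). The tool is about 9 mm short in y, so I centre it, go down and grip lightly.

>>> arm_command(
  deltas=[0.0042,0.0085,0,0,-1,0,0,-0.015,0,-1,0,0,-0.015,0,-1,0,0,0,0,0,0,0,0,0,0.2],
  grip_force=30,
)

```text
clock: 3.3
eef_pos: [622.0, -90.8, 36.7]
tool_rot: [0.0, 0.986, 0.167, -0.001]
contact_force: [0.7, -13.5, 14.8]
gripper_width: 59.0
gripper_force: 19.3
```

>>> arm_command(
  deltas=[0,0,0,0,0.6,0,0,0,0,1,0,0,0,0,1],
)

```text
clock: 3.6
eef_pos: [622.0, -91.0, 37.1]
tool_rot: [0.0, 0.986, 0.166, -0.0]
contact_force: [-0.4, -2.9, -6.5]
gripper_width: 58.6
gripper_force: 33.9
```

>>> arm_command(
  deltas=[0,0,0,5,1,0,0,0,5,1,0,0,0,6,1,0,0,0,6,1,0,0,0,6,1],
)

```text
clock: 4.1
eef_pos: [622.6, -91.9, 37.1]
tool_rot: [0.001, 0.916, 0.402, -0.0]
contact_force: [2.7, -4.5, -10.5]
gripper_width: 58.7
gripper_force: 34.3
```

>>> arm_command(
  deltas=[0,0,0,6,1,0,0,0,6,1,0,0,0,6,1,0,0,0,6,1,0,0,0,0,1],
)

```text
clock: 4.6
eef_pos: [623.4, -92.3, 37.1]
tool_rot: [0.001, 0.813, 0.583, 0.0]
contact_force: [4.4, -4.8, -11.1]
gripper_width: 58.8
gripper_force: 34.9
```

```bash
python3 - <<'E'
from h import *
s=readout.get_state();print(s["eef_pos"],s["joints"],s["contact_force"],s["wrist_torque"])
im=avg("top",4);c=(621.8,-90.5)
a=rect("top",im,55,c[0]-40,c[0]+40,c[1]-40,c[1]+40,5)
a=np.clip(a*1.5,0,255).astype(np.uint8);cv2.imwrite("pics/d2.png",a)
f=needle(im,c)
for lo,hi in((6,17),(20,26)):
    A,p=f(lo,hi);i=p.argmin();sl=slice(max(i-12,0),i+13);wt=np.clip(np.percentile(p,60)-p[sl],0,None)
    print(np.round((A[sl]*wt).sum()/wt.sum(),3),np.round(p[60:140:4]))
E
```

```text
[623.41953291 -92.32535807  37.1222553 ] [ 0.24713516  0.73171674 -0.28667088  1.75328641  0.30030687  0.69789225
 -0.5275939 ] [  4.38233274  -4.80323852 -11.10742194] [-1.03690221 -0.99635483  0.03900713]
-1.485 [66. 70. 75. 79. 83. 85. 86. 86. 84. 82. 78. 76. 73. 71. 67. 62. 57. 52.
 48. 45.]
-0.23 [73. 64. 58. 53. 46. 37. 30. 29. 31. 33. 35. 37. 38. 36. 36. 37. 36. 32.
 33. 39.]
```

View pics/d2.png

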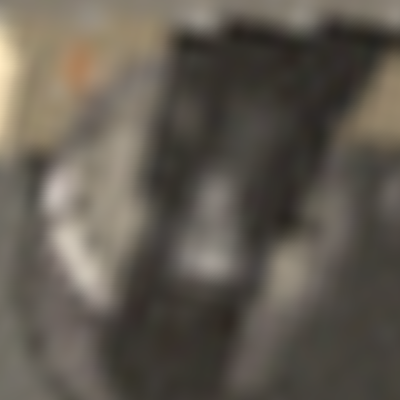

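The fingers hide the dial at this yaw. The tool has turned 52 of about 57 degrees, so I finish the turn, open, rise and look.

>>> arm_command(
  deltas=[0,0,0,3,1,0,0,0,2.3,1,0,0,0,0,1,0,0,0,0,-1,0,0,0,0,-1],
)

```text
clock: 5.3
eef_pos: [622.9, -90.3, 37.8]
tool_rot: [0.0, 0.785, 0.619, 0.0]
contact_force: [0.7, -0.3, 0.2]
gripper_width: 84.6
gripper_force: 0.0
```

>>> arm_command(
  deltas=[0,0,0.01,0,-1,0,0,0.04,0,-1,-0.03,0.02,0.03,0,-1,-0.04,0.02,0,0,-1,-0.04,0.02,0,0,-1],
)

```text
clock: 5.8
eef_pos: [512.2, -29.5, 119.3]
tool_rot: [0.001, 0.785, 0.619, 0.001]
contact_force: [0.1, 1.0, -0.5]
gripper_width: 85.6
gripper_force: 0.0
```

```bash
cat > look.py <<'E'
from h import *
import sys
s=readout.get_state();print(s["eef_pos"],s["joints"][6],s["contact_force"])
im=avg("top",8);np.save("t1.npy",im)
a=rect("top",im,53,582,662,-131,-51,5)
a=np.clip(a*1.3,0,255).astype(np.uint8);cv2.imwrite(sys.argv[1],cv2.resize(a,(600,600),interpolation=cv2.INTER_CUBIC))
for c in((621.8,-90.5),(622,-91.5)):
  f=needle(im,c)
  for lo,hi in((4,10),(10,17),(20,23),(23,26),(26,29)):
    A,p=f(lo,hi);p=p[50:150];A=A[50:150];i=p.argmin();sl=slice(max(i-10,0),i+11);wt=np.clip(np.percentile(p,60)-p[sl],0,None)
    print(c,lo,np.round((A[sl]*wt).sum()/wt.sum(),3),np.round(p[::5]))
E
python3 look.py pics/d3.png
```

```text
[512.18510641 -29.53159554 119.26712883] -0.5448935737889408 [ 0.07097931  1.04329848 -0.49305361]
(621.8, -90.5) 4 0.777 [47. 48. 49. 50. 50. 50. 50. 50. 51. 51. 51. 50. 50. 50. 49. 49. 48. 48.
 47. 46.]
(621.8, -90.5) 10 -0.259 [57. 58. 58. 58. 57. 56. 55. 55. 55. 55. 55. 56. 57. 58. 58. 59. 59. 59.
 59. 59.]
(621.8, -90.5) 20 -0.131 [39. 38. 39. 39. 38. 37. 38. 37. 37. 37. 38. 39. 39. 40. 42. 42. 42. 43.
 46. 49.]
(621.8, -90.5) 23 -0.713 [41. 31. 32. 32. 31. 33. 34. 33. 32. 33. 35. 35. 36. 36. 37. 39. 40. 40.
 42. 43.]
(621.8, -90.5) 26 -0.414 [76. 52. 39. 36. 31. 30. 31. 30. 31. 32. 32. 34. 34. 32. 33. 36. 36. 35.
 37. 41.]
(622, -91.5) 4 0.775 [47. 48. 49. 50. 50. 50. 50. 50. 50. 50. 50. 50. 50. 49. 49. 48. 48. 47.
 47. 46.]
(622, -91.5) 10 -0.195 [57. 57. 57. 57. 57. 56. 55. 55. 55. 55. 55. 56. 57. 58. 59. 59. 59. 59.
 59. 58.]
(622, -91.5) 20 -0.769 [37. 35. 37. 38. 38. 37. 37. 38. 37. 37. 37. 38. 39. 40. 41. 42. 43. 44.
 47. 51.]
(622, -91.5) 23 -0.642 [56. 37. 31. 32. 31. 32. 34. 34. 33. 33. 34. 35. 36. 37. 38. 40. 41. 41.
 42. 44.]
(622, -91.5) 26 -0.374 [87. 64. 45. 39. 34. 30. 31. 30. 31. 31. 32. 33. 34. 33. 33. 35. 37. 37.
 38. 41.]
```

View pics/d3.png

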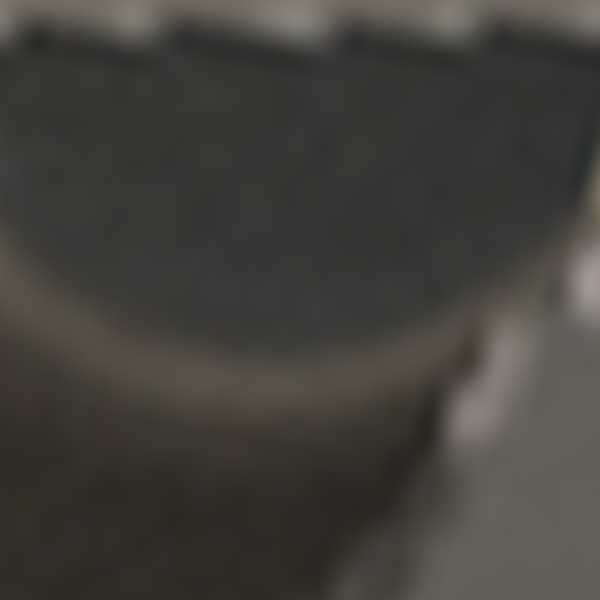

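The gripper blocks the view here, so I move aside and measure numerically.

>>> arm_command(
  deltas=[0,0.045,0,0,-1,0,0.045,0,0,-1,0,0.045,0,0,-1,0,0.04,0,0,-1,0,0,0,0,-1],
)

```text
clock: 6.7
eef_pos: [512.9, 151.7, 117.4]
tool_rot: [-0.001, 0.783, 0.622, 0.002]
contact_force: [0.6, -0.3, 0.2]
gripper_width: 85.3
gripper_force: 0.0
```

```bash
python3 look.py pics/d4.png
```

```text
[512.89439661 151.69717988 117.44747145] -0.8680108197025898 [ 0.57139812 -0.28714278  0.20122007]
(621.8, -90.5) 4 -0.788 [44. 44. 44. 44. 44. 44. 44. 44. 45. 45. 45. 45. 45. 45. 45. 46. 46. 46.
 46. 46.]
(621.8, -90.5) 10 -0.814 [46. 46. 46. 46. 46. 47. 46. 46. 46. 46. 46. 46. 46. 46. 46. 46. 47. 47.
 46. 46.]
(621.8, -90.5) 20 0.47 [45. 46. 47. 46. 46. 46. 46. 46. 46. 46. 45. 45. 46. 48. 46. 45. 45. 46.
 47. 46.]
(621.8, -90.5) 23 -0.843 [45. 46. 47. 47. 46. 46. 46. 46. 46. 46. 46. 46. 46. 47. 46. 45. 46. 46.
 46. 45.]
(621.8, -90.5) 26 -0.519 [46. 46. 46. 46. 45. 45. 46. 47. 46. 46. 46. 47. 46. 45. 46. 47. 46. 45.
 45. 46.]
(622, -91.5) 4 -0.794 [44. 44. 44. 44. 44. 44. 44. 44. 44. 44. 45. 45. 45. 45. 45. 45. 45. 46.
 46. 46.]
(622, -91.5) 10 -0.82 [45. 46. 46. 46. 46. 46. 47. 46. 46. 46. 46. 46. 46. 46. 46. 46. 47. 47.
 47. 46.]
(622, -91.5) 20 0.503 [45. 45. 46. 46. 46. 46. 46. 46. 46. 46. 46. 45. 45. 47. 47. 45. 45. 46.
 47. 46.]
(622, -91.5) 23 -0.829 [45. 45. 47. 47. 47. 46. 47. 46. 46. 46. 46. 46. 46. 47. 46. 45. 45. 46.
 47. 46.]
(622, -91.5) 26 -0.491 [46. 46. 46. 46. 45. 45. 46. 46. 47. 46. 46. 46. 47. 46. 46. 46. 47. 45.
 45. 45.]
```

```bash
python3 - <<'E'
from h import *
m=camera_model("top");print(-m["R"].T@m["t"])
print("dial px",px("top",(622,-91,53)))
a=np.load("t0.npy");b=np.load("t1.npy");d=np.abs(a-b).max(2)>14
for v in range(60,260,12): print(v,''.join('#' if d[v,u] else '.' for u in range(180,460,4)))
E
```

```text
[-198.82810135  237.29013944 1542.49927041]
dial px [342.38490095 150.81293633]
60 ......................................................................
72 ......................................................................
84 ......................................................................
96 ......................................................................
108 ......................................................................
120 ......................................................................
132 ......................................................###.............
144 ....................................#####################.............
156 ....................##....##.........#################................
168 .....................######............###############................
180 ......................########..........##############................
192 .....................##############.....###############...............
204 .......................################.###############...............
216 .......................###....#########################...............
228 ..................................#####################...............
240 ...................................####################...............
252 ....................................###################............###
```

The arm's elbow blocks the sight line, so I swing to the -y side.

>>> arm_command(
  deltas=[0,-0.045,0,0,-1,0,-0.045,0,0,-1,0,-0.045,0,0,-1,0,-0.045,0,0,-1,0,-0.045,0,0,-1],
)

```text
clock: 7.6
eef_pos: [512.2, -83.1, 117.5]
tool_rot: [0.0, 0.786, 0.619, 0.0]
contact_force: [1.1, 0.5, 0.6]
gripper_width: 85.2
gripper_force: 0.0
```

>>> arm_command(
  deltas=[0,-0.045,0,0,-1,0,-0.045,0,0,-1,0,-0.045,0,0,-1,0,-0.045,0,0,-1,0,0,0,0,-1],
)

```text
clock: 8.1
eef_pos: [510.4, -269.2, 116.9]
tool_rot: [0.001, 0.789, 0.615, -0.001]
contact_force: [-0.8, 0.3, -0.3]
gripper_width: 85.5
gripper_force: 0.0
```

```bash
python3 look.py pics/d5.png; python3 - <<'E'
from h import *
a=np.load("t0.npy");b=np.load("t1.npy");d=np.abs(a-b).max(2)>14
for v in range(120,240,12): print(v,''.join('#' if d[v,u] else '.' for u in range(280,460,4)))
E
```

```text
[ 510.36134543 -269.16877529  116.8808303 ] -0.11486780966741862 [-0.78118843  0.29400286 -0.26060477]
(621.8, -90.5) 4 0.036 [160. 159. 158. 155. 151. 145. 137. 130. 122. 116. 113. 113. 116. 121.
 127. 134. 141. 148. 155. 159.]
(621.8, -90.5) 10 -0.003 [165. 165. 166. 166. 166. 164. 159. 149. 136. 124. 120. 126. 139. 152.
 159. 161. 164. 166. 167. 166.]
(621.8, -90.5) 20 -0.051 [154. 145. 139. 141. 151. 156. 149. 132. 103.  74.  77. 107. 137. 155.
 164. 164. 161. 159. 160. 161.]
(621.8, -90.5) 23 -0.067 [127. 114. 112. 122. 129. 128. 117. 100.  81.  64.  71. 103. 136. 151.
 153. 153. 149. 147. 147. 148.]
(621.8, -90.5) 26 -0.073 [106.  96. 108. 110. 105. 102.  94.  91.  79.  66.  72.  92. 110. 115.
 115. 118. 126. 127. 120. 114.]
(622, -91.5) 4 0.175 [162. 162. 162. 161. 159. 155. 150. 143. 135. 127. 120. 116. 114. 116.
 119. 123. 129. 135. 141. 148.]
(622, -91.5) 10 0.07 [165. 165. 165. 166. 166. 166. 164. 158. 148. 134. 123. 120. 127. 139.
 151. 157. 160. 164. 166. 167.]
(622, -91.5) 20 -0.003 [153. 143. 135. 135. 143. 153. 153. 141. 120.  88.  71.  91. 126. 147.
 163. 165. 164. 161. 162. 163.]
(622, -91.5) 23 -0.029 [128. 113. 109. 116. 125. 127. 121. 108.  90.  71.  63.  87. 124. 145.
 156. 156. 154. 151. 151. 153.]
(622, -91.5) 26 -0.04 [105.  93. 101. 108. 104. 102.  95.  92.  86.  70.  67.  85. 108. 120.
 124. 126. 131. 137. 130. 128.]
120 .............................................
132 ..................................###########
144 ................#...............#######.#####
156 ..............#.#...........##..####....#####
168 ............................#########..######
180 .............................################
192 ..............................###.######...##
204 ...............................##...#.#######
216 ...............................###.#.########
228 .............................#######.########
```

```bash
cat > ndl.py <<'E'
from h import *
import sys
for f in sys.argv[1:]:
    im=np.load(f);r=rect("top",im,53,582,662,-131,-51,5).mean(2)
    P=[]
    for v in range(130,360,10):           # x=662-v/5
        row=r[v:v+10,130:270].mean(0);wt=np.clip(np.percentile(row,50)-15-row,0,None);i=row.argmin()
        k=np.arange(140);wt=wt*(abs(k-i)<20)
        if wt.sum()>30:P.append((662-(v+5)/5,-51-(130+(k*wt).sum()/wt.sum())/5,round(row.min())))
    P=np.array(P);print(f);print(P.round(2).tolist())
    n=P[(P[:,0]<633)&(P[:,0]>605)];c=np.polyfit(n[:,0],n[:,1],1);print("slope dy/dx",c[0],"y at x=598,622:",np.polyval(c,[598,622]))
    # ring: outer circle of bright face
    g=np.clip(r,0,255).astype(np.uint8);m=(g>120).astype(np.uint8);m[:60]=0
    m=cv2.morphologyEx(cv2.morphologyEx(m,cv2.MORPH_CLOSE,np.ones((35,35))),cv2.MORPH_OPEN,np.ones((61,61)))
    k=max(cv2.findContours(m,0,1)[0],key=cv2.contourArea);(u,v),R=cv2.minEnclosingCircle(k);M=cv2.moments(k)
    print("circle x,y,R",662-v/5,-51-u/5,R/5,"centroid",662-M["m01"]/M["m00"]/5,-51-M["m10"]/M["m00"]/5)
E
python3 ndl.py t0.npy t1.npy
```

```text
t0.npy
[[633.0, -89.91, 124.0], [631.0, -90.46, 104.0], [629.0, -90.64, 79.0], [627.0, -90.52, 59.0], [625.0, -90.3, 55.0], [623.0, -90.16, 64.0], [621.0, -90.17, 83.0], [619.0, -90.1, 103.0], [617.0, -90.04, 114.0], [615.0, -90.12, 108.0], [613.0, -90.3, 102.0], [611.0, -90.35, 102.0], [609.0, -90.45, 114.0], [607.0, -90.47, 129.0], [605.0, -104.09, 121.0], [603.0, -104.09, 111.0], [601.0, -104.39, 110.0], [595.0, -77.87, 68.0]]
slope dy/dx -0.004787224981446741 y at x=598,622: [-90.21416985 -90.32906325]
circle x,y,R 628.7549224853516 -99.51704406738281 37.81505432128906 centroid 627.3012518263411 -94.06535378835316
t1.npy
[[633.0, -89.86, 130.0], [631.0, -90.42, 110.0], [629.0, -90.63, 83.0], [627.0, -90.52, 61.0], [625.0, -90.31, 57.0], [623.0, -90.15, 67.0], [621.0, -90.17, 89.0], [619.0, -90.13, 109.0], [617.0, -90.08, 119.0], [615.0, -90.11, 112.0], [613.0, -90.24, 106.0], [611.0, -90.3, 108.0], [609.0, -90.51, 120.0], [607.0, -90.85, 129.0], [605.0, -91.42, 118.0], [603.0, -91.46, 95.0], [601.0, -91.58, 73.0], [599.0, -91.9, 62.0], [597.0, -92.42, 63.0], [595.0, -92.41, 66.0]]
slope dy/dx 0.0019023152234051354 y at x=598,622: [-90.38082215 -90.33516658]
circle x,y,R 628.4311126708984 -98.987353515625 38.4351806640625 centroid 627.4425024031168 -93.5288687630514
```

View pics/d5.png

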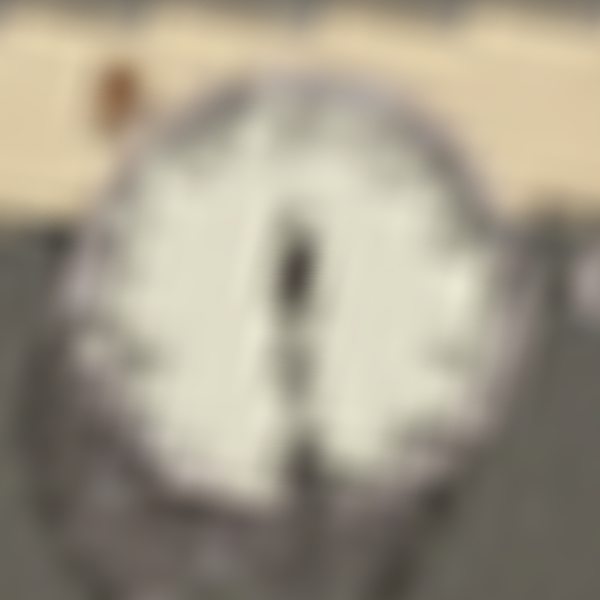

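The dial is now clearly visible: the needle is straight down at column 295 (pivot near (295,300)). The zero wedge is at (303,460), slightly past it at about -0.05 rad relative to the needle. I'll correct by about 2.6 degrees clockwise.

>>> arm_command(
  deltas=[0.02,0.045,0,0,-1,0.03,0.04,0,0,-1,0.03,0.04,0,0,-1,0.03,0.04,0,0,-1,0,0,-0.02,0,-1],
)

```text
clock: 9.0
eef_pos: [628.4, -85.2, 99.8]
tool_rot: [0.001, 0.782, 0.623, 0.005]
contact_force: [-0.5, 0.4, -0.0]
gripper_width: 85.5
gripper_force: 0.0
```

>>> arm_command(
  deltas=[0,0,0,0,-1,0,0,0,0,-1],
)

```text
clock: 9.2
eef_pos: [621.7, -95.9, 97.1]
tool_rot: [-0.0, 0.785, 0.619, -0.001]
contact_force: [0.5, 0.0, 0.6]
gripper_width: 85.3
gripper_force: 0.0
```

>>> arm_command(
  deltas=[0.001,0.005,-0.03,0,-1,0,0,-0.03,0,-1,0,0,0,0,-1,0,0,0,0,0.2,0,0,0,0,1],
)

```text
clock: 9.7
eef_pos: [624.2, -91.3, 39.2]
tool_rot: [0.001, 0.786, 0.619, 0.001]
contact_force: [-17.1, 2.9, 22.1]
gripper_width: 59.0
gripper_force: 18.0
```

>>> arm_command(
  deltas=[0,0,0,0,1,0,0,0,0,1,0,0,0,-1.4,1,0,0,0,-1.4,1,0,0,0,0,1],
)

```text
clock: 10.2
eef_pos: [623.9, -91.2, 39.6]
tool_rot: [0.001, 0.801, 0.599, 0.0]
contact_force: [-2.6, -0.1, 6.4]
gripper_width: 58.6
gripper_force: 31.5
```

>>> arm_command(
  deltas=[0,0,0,0,1,0,0,0,0,-1,0,0,0,0,-1,0,0,0.03,0,-1,0,0,0.04,0,-1],
)

```text
clock: 10.7
eef_pos: [622.3, -90.5, 106.8]
tool_rot: [-0.001, 0.8, 0.6, -0.001]
contact_force: [0.0, 0.5, 0.0]
gripper_width: 85.2
gripper_force: 0.0
```

>>> arm_command(
  deltas=[-0.03,-0.04,0,0,-1,-0.03,-0.04,0,0,-1,-0.02,-0.045,0,0,-1,-0.02,-0.045,0,0,-1,0,0,0,0,-1],
)

```text
clock: 11.2
eef_pos: [519.2, -269.3, 107.5]
tool_rot: [0.001, 0.804, 0.595, -0.002]
contact_force: [0.7, 0.4, 0.5]
gripper_width: 85.4
gripper_force: 0.0
```

```bash
python3 look.py pics/d6.png|grep "621.8"; python3 ndl.py t1.npy
```

```text
(621.8, -90.5) 4 0.036 [160. 159. 157. 155. 151. 145. 138. 130. 123. 117. 114. 114. 117. 122.
(621.8, -90.5) 10 0.014 [165. 166. 166. 166. 165. 164. 159. 151. 139. 127. 120. 124. 138. 153.
(621.8, -90.5) 20 -0.022 [142. 142. 141. 141. 143. 144. 140. 137. 123.  92.  82. 107. 139. 160.
(621.8, -90.5) 23 -0.019 [126. 133. 130. 127. 131. 133. 122. 108. 102.  75.  58.  86. 118. 136.
(621.8, -90.5) 26 0.023 [118. 116. 112. 107. 115. 119. 106. 101. 101.  86.  66.  76.  92. 100.
t1.npy
[[633.0, -89.99, 130.0], [631.0, -90.48, 109.0], [629.0, -90.65, 84.0], [627.0, -90.53, 63.0], [625.0, -90.32, 59.0], [623.0, -90.18, 68.0], [621.0, -90.21, 88.0], [619.0, -90.16, 109.0], [617.0, -90.1, 120.0], [615.0, -90.12, 113.0], [613.0, -90.28, 107.0], [611.0, -90.36, 108.0], [609.0, -90.44, 118.0], [607.0, -90.35, 129.0], [605.0, -90.01, 128.0], [603.0, -90.03, 117.0], [601.0, -90.94, 90.0], [599.0, -91.16, 59.0], [597.0, -90.66, 58.0], [595.0, -90.08, 65.0]]
slope dy/dx -0.007751044166018622 y at x=598,622: [-90.15846104 -90.3444861 ]
circle x,y,R 638.481071472168 -90.9 41.529476928710935 centroid 628.2463860984413 -90.2178643049687
```

The zero now stands at the needle (wedge -0.02, needle about 0). Next I fetch the bar.

>>> arm_command(
  deltas=[0,0.046,0,5,-1,0,0.046,0,6,-1,0,0.046,0,6.2,-1,0,0.046,0,0,-1,0,0.044,-0.01,0,-1],
)

```text
clock: 12.1
eef_pos: [524.2, -29.7, 98.2]
tool_rot: [0.001, 0.701, 0.713, 0.001]
contact_force: [1.0, -1.0, -0.1]
gripper_width: 85.0
gripper_force: 0.0
```

>>> arm_command(
  deltas=[0,0,-0.02,0,-1,0,0,0,0,-1,0,0,0,0,-1],
)

```text
clock: 12.4
eef_pos: [523.3, -32.8, 77.3]
tool_rot: [-0.0, 0.702, 0.713, -0.001]
contact_force: [0.1, -1.0, 0.6]
gripper_width: 85.4
gripper_force: 0.0
```

>>> arm_command(
  deltas=[-0.001,0,-0.025,0,-1,0,0,-0.022,0,-1,0,0,-0.01,0,-1,0,0,-0.005,0,-1,0,0,0,0,0],
  grip_force=60,
)

```text
clock: 12.9
eef_pos: [522.7, -33.0, 15.4]
tool_rot: [0.0, 0.702, 0.712, -0.0]
contact_force: [0.6, -0.5, 0.6]
gripper_width: 73.0
gripper_force: 0.0
```

>>> arm_command(
  deltas=[0,0,0,0,0.3,0,0,0,0,1,0,0,0,0,1],
)

```text
clock: 13.2
eef_pos: [525.0, -32.3, 16.9]
tool_rot: [0.002, 0.702, 0.713, 0.002]
contact_force: [2.9, -0.0, 5.8]
gripper_width: 43.0
gripper_force: 61.4
```

>>> arm_command(
  deltas=[0.002,0,0.001,0,1,0,0,0,0,1],
)

```text
clock: 13.4
eef_pos: [525.1, -32.3, 17.0]
tool_rot: [0.0, 0.702, 0.712, 0.0]
contact_force: [-0.2, 1.4, 7.1]
gripper_width: 42.8
gripper_force: 62.8
```

>>> arm_command(
  deltas=[0,0.01,0,0,1,0,0.02,0,0,1,-0.0005,0.02,0,0,1,-0.0005,0.02,0,0,1,-0.0005,0.025,0,0,1],
)

```text
clock: 13.9
eef_pos: [523.3, 60.2, 16.9]
tool_rot: [0.001, 0.703, 0.711, -0.001]
contact_force: [0.9, -4.7, 6.3]
gripper_width: 43.1
gripper_force: 62.7
```

>>> arm_command(
  deltas=[0,0.025,0,0,1,0,0,0,0,1,0,0,0.015,0,1,0,0,0.025,0,1,0,0,0.02,0,1],
)

```text
clock: 14.4
eef_pos: [522.1, 86.1, 76.5]
tool_rot: [-0.0, 0.702, 0.712, -0.001]
contact_force: [0.2, -0.3, -5.8]
gripper_width: 42.8
gripper_force: 62.5
```

>>> arm_command(
  deltas=[0.012,0.036,0,1,1,0.0125,0.036,0,1,1,0.0125,0.036,0,1,1,0.0125,0.036,0,1,1,0.0125,0.036,0,0.6,1],
)

```text
clock: 14.9
eef_pos: [585.0, 266.8, 75.3]
tool_rot: [-0.0, 0.673, 0.74, -0.001]
contact_force: [0.4, -0.7, -5.5]
gripper_width: 42.7
gripper_force: 62.4
```

>>> arm_command(
  deltas=[0,0,-0.015,0,1,0,0,-0.02,0,1,0,0,0,0,1],
)

```text
clock: 15.2
eef_pos: [582.9, 264.7, 37.8]
tool_rot: [-0.001, 0.673, 0.74, -0.003]
contact_force: [-1.2, 0.1, -4.2]
gripper_width: 42.4
gripper_force: 62.5
```

```bash
python3 - <<'E'
from h import *
s=readout.get_state();print(s["eef_pos"],s["joints"].round(2),s["contact_force"])
E
```

```text
[582.86706486 264.71561266  37.77506885] [-0.29  0.75 -0.36  1.71  0.36  0.75 -0.73] [-1.22281115  0.09364127 -4.23803954]
```

>>> arm_command(
  deltas=[0.001,0.001,-0.012,0,1,0,0,-0.008,0,1,0,0,-0.004,0,1,0,0,-0.0015,0,1,0,0,0,0,1],
)

```text
clock: 15.7
eef_pos: [586.0, 268.4, 15.9]
tool_rot: [0.0, 0.672, 0.74, 0.0]
contact_force: [-0.5, 0.7, -4.7]
gripper_width: 42.7
gripper_force: 62.6
```

>>> arm_command(
  deltas=[0,0,-0.002,0,1,0,0,-0.002,0,1,0,0,0,0,1],
)

```text
clock: 16.0
eef_pos: [585.9, 268.4, 11.7]
tool_rot: [0.0, 0.672, 0.74, -0.0]
contact_force: [-0.1, 0.6, -4.3]
gripper_width: 42.9
gripper_force: 62.6
```

>>> arm_command(
  deltas=[0,0,-0.001,0,1,0,0,-0.001,0,1,0,0,0,0,1],
)

```text
clock: 16.3
eef_pos: [586.1, 268.5, 11.0]
tool_rot: [0.0, 0.672, 0.74, 0.0]
contact_force: [-3.7, -2.4, 8.9]
gripper_width: 43.1
gripper_force: 64.0
```

>>> arm_command(
  deltas=[0,0,0,0,-0.3,0,0,0,0,-0.3,0,0,0.02,0,-0.3,0,0,0.03,0,-0.3,0,0,0.04,0,-1],
)

```text
clock: 16.8
eef_pos: [585.2, 268.1, 99.4]
tool_rot: [-0.001, 0.672, 0.74, -0.001]
contact_force: [1.4, 0.3, -0.0]
gripper_width: 68.3
gripper_force: 0.0
```

```bash
python3 - <<'E'
from h import *
s=readout.get_state();print(s["eef_pos"],s["joints"].round(2),s["contact_force"])
E
```

```text
[585.24382061 268.06713068  99.418871  ] [-0.27  0.68 -0.39  1.66  0.32  0.86 -0.69] [ 1.39706635  0.30652872 -0.04365673]
```

The bar is in the tray. Next is the walnut strip, which I'll grip 35 mm toward its mouth-side end.

>>> arm_command(
  deltas=[-0.04,0.004,0,1.4,-1,-0.04,0.004,0,1,-1,-0.04,0.004,-0.015,1,-1,-0.036,0.004,-0.02,1,-1,0,0,0,0,-1],
)

```text
clock: 17.3
eef_pos: [424.3, 284.5, 63.5]
tool_rot: [-0.001, 0.641, 0.767, -0.002]
contact_force: [1.1, -0.2, 0.6]
gripper_width: 85.4
gripper_force: 0.0
```

>>> arm_command(
  deltas=[0,0,0,0,-1,0,0,0,0,-1],
)

```text
clock: 17.5
eef_pos: [431.5, 284.9, 65.2]
tool_rot: [0.0, 0.644, 0.765, 0.001]
contact_force: [-0.3, -0.0, -0.4]
gripper_width: 85.6
gripper_force: 0.0
```

```bash
python3 - <<'E'
from h import *
s=readout.get_state();print(s["eef_pos"],s["joints"].round(2),s["contact_force"])
im=avg("top",3);np.save("t2.npy",im)
print(fitrect("top",im,42,(585,258),60,30)[0].tolist())
E
```

```text
[431.46019561 284.88802283  65.244247  ] [-0.42  0.58 -0.38  2.03  0.37  0.59 -0.88] [-0.3238485  -0.03772832 -0.38972051]
[[645.0, 318.0], [645.0, 198.5], [525.5, 198.5], [525.5, 318.0]]
```

>>> arm_command(
  deltas=[-0.0025,0,-0.025,0,-1,0,0,-0.022,0,-1,0,0,-0.01,0,-1,0,0,-0.005,0,-1,0,0,0,0,0],
  grip_force=50,
)

```text
clock: 18.15
eef_pos: [427.7, 284.5, 2.6]
tool_rot: [-0.0, 0.644, 0.765, -0.0]
contact_force: [-0.4, 0.0, 1.3]
gripper_width: 73.1
gripper_force: 0.0
```

>>> arm_command(
  deltas=[0,0,0,0,0.3,0,0,0,0,1,0,0,0,0,1,0,0,0,0,1],
)

```text
clock: 18.55
eef_pos: [428.1, 284.9, 3.7]
tool_rot: [0.0, 0.644, 0.765, 0.001]
contact_force: [-0.2, -0.0, 6.6]
gripper_width: 43.6
gripper_force: 51.3
```

>>> arm_command(
  deltas=[0,0,0.02,0,1,0,0,0.03,0,1,0.018,-0.038,0,-1.8,1,0.019,-0.04,0,-1.8,1,0.019,-0.04,0,-1.8,1],
)

```text
clock: 19.05
eef_pos: [484.2, 165.4, 53.5]
tool_rot: [0.0, 0.679, 0.734, 0.001]
contact_force: [1.5, -0.2, -1.6]
gripper_width: 44.0
gripper_force: 51.2
```

>>> arm_command(
  deltas=[0.019,-0.04,0,-1.8,1,0.0195,-0.04,0,-1.7,1,0,0,0,0,1,0,0,0,0,1,0,0,0,0,1],
)

```text
clock: 19.55
eef_pos: [521.7, 87.5, 53.0]
tool_rot: [-0.0, 0.701, 0.714, 0.0]
contact_force: [-1.1, 0.7, -0.6]
gripper_width: 44.1
gripper_force: 51.1
```

>>> arm_command(
  deltas=[0.002,0,-0.015,0,1,0,0,-0.014,0,1,0,0,-0.005,0,1,0,0,-0.002,0,1,0,0,0,0,1],
)

```text
clock: 20.05
eef_pos: [523.8, 87.2, 16.9]
tool_rot: [-0.0, 0.701, 0.714, -0.0]
contact_force: [-0.5, -0.1, 0.3]
gripper_width: 43.9
gripper_force: 51.2
```

>>> arm_command(
  deltas=[0,0,0,0,1,0,0,0,0,1],
)

```text
clock: 20.25
eef_pos: [524.3, 86.6, 17.3]
tool_rot: [0.0, 0.701, 0.713, 0.0]
contact_force: [-0.1, -0.4, 0.1]
gripper_width: 44.3
gripper_force: 51.2
```

>>> arm_command(
  deltas=[0,0,-0.001,0,1,0,0,-0.0005,0,1,0,-0.01,0,0,1,0,-0.01,0,0,1,0,-0.01,0,0,1],
)

```text
clock: 20.75
eef_pos: [524.6, 56.0, 15.7]
tool_rot: [0.0, 0.701, 0.713, 0.001]
contact_force: [-0.9, 2.8, 5.7]
gripper_width: 44.1
gripper_force: 51.8
```

>>> arm_command(
  deltas=[0.0005,-0.01,0,0,1,0,-0.01,0,0,1,0.0005,-0.01,0,0,1,0,-0.005,0,0,1,0,0,0,0,1],
)

```text
clock: 21.25
eef_pos: [524.4, 20.3, 15.7]
tool_rot: [-0.0, 0.702, 0.712, -0.0]
contact_force: [-4.0, 1.5, 9.1]
gripper_width: 44.0
gripper_force: 52.1
```

>>> arm_command(
  deltas=[0,-0.004,0.0005,0,1,0,-0.004,0,0,1,0,-0.004,0,0,1,0,-0.004,0,0,1],
)

```text
clock: 21.65
eef_pos: [524.2, 4.9, 15.8]
tool_rot: [-0.0, 0.701, 0.713, -0.0]
contact_force: [-3.6, 3.2, 4.0]
gripper_width: 44.3
gripper_force: 51.5
```

>>> arm_command(
  deltas=[0,-0.002,0,0,1,0,-0.002,0,0,1,0,-0.002,0,0,1],
)

```text
clock: 21.95
eef_pos: [524.3, -0.9, 15.8]
tool_rot: [-0.0, 0.701, 0.713, -0.0]
contact_force: [-3.4, 4.3, 4.9]
gripper_width: 43.8
gripper_force: 51.5
```

>>> arm_command(
  deltas=[0,-0.002,0,0,1,0,-0.002,0,0,1],
)

```text
clock: 22.15
eef_pos: [524.4, -4.8, 15.8]
tool_rot: [-0.0, 0.701, 0.713, -0.0]
contact_force: [-2.3, 4.6, 4.1]
gripper_width: 44.0
gripper_force: 51.5
```

>>> arm_command(
  deltas=[0,-0.002,0,0,1,0,-0.002,0,0,1],
)

```text
clock: 22.35
eef_pos: [524.6, -8.8, 15.8]
tool_rot: [-0.0, 0.701, 0.713, -0.0]
contact_force: [-2.9, 4.4, 3.3]
gripper_width: 44.0
gripper_force: 51.4
```

>>> arm_command(
  deltas=[0,-0.0015,0,0,1,0,-0.0015,0,0,1],
)

```text
clock: 22.55
eef_pos: [524.7, -11.7, 15.8]
tool_rot: [-0.0, 0.701, 0.713, -0.0]
contact_force: [-3.6, 8.9, 3.5]
gripper_width: 43.8
gripper_force: 51.4
```

>>> arm_command(
  deltas=[0,-0.0015,0,0,1,0,-0.001,0,0,1],
)

```text
clock: 22.75
eef_pos: [524.7, -11.8, 15.8]
tool_rot: [-0.001, 0.701, 0.714, 0.001]
contact_force: [-4.5, 14.8, 3.1]
gripper_width: 44.4
gripper_force: 51.3
```

>>> arm_command(
  deltas=[0,-0.0003,0,0,1,0,0,0,0,1],
)

```text
clock: 22.95
eef_pos: [524.7, -11.7, 15.7]
tool_rot: [-0.001, 0.7, 0.714, 0.001]
contact_force: [-3.8, 12.2, 3.1]
gripper_width: 43.8
gripper_force: 51.3
```

>>> arm_command(
  deltas=[0,-0.0007,0,0,1,0,0,0,0,1,0,0,0,0,1],
)

```text
clock: 23.25
eef_pos: [524.6, -11.8, 15.8]
tool_rot: [-0.001, 0.7, 0.714, 0.001]
contact_force: [-4.8, 15.0, 3.9]
gripper_width: 43.7
gripper_force: 51.3
```

>>> arm_command(
  deltas=[-0.001,0,0,0,1,0,0,0,0,1,0,0,0,0,0,0,0,0,0,-0.5,0,0,0,0,-1],
)

```text
clock: 23.75
eef_pos: [524.1, -16.2, 15.6]
tool_rot: [0.0, 0.701, 0.713, -0.0]
contact_force: [-0.6, -0.1, -0.9]
gripper_width: 71.0
gripper_force: 0.0
```

>>> arm_command(
  deltas=[0,0,0.02,0,-1,0,0,0.04,0,-1,0,0,0.04,0,-1,0,-0.04,0,0,-1,0,-0.045,0,0,-1],
)

```text
clock: 24.25
eef_pos: [525.0, -100.7, 117.4]
tool_rot: [0.002, 0.7, 0.714, 0.001]
contact_force: [0.2, -1.0, -0.9]
gripper_width: 85.4
gripper_force: 0.0
```

>>> arm_command(
  deltas=[0,-0.045,0,0,-1,0,-0.045,0,0,-1,0,-0.045,0,0,-1,0,-0.04,0,0,-1,0,0,0,0,-1],
)

```text
clock: 24.75
eef_pos: [521.6, -283.7, 115.1]
tool_rot: [0.001, 0.705, 0.71, -0.002]
contact_force: [-0.1, 0.4, -0.7]
gripper_width: 85.4
gripper_force: 0.0
```

```bash
python3 look.py pics/d7.png | head -1; python3 ndl.py t1.npy; python3 - <<'E'
from h import *
im=np.load("t1.npy").clip(0,255).astype(np.uint8)
c=np.load("t1.npy");r=rect("top",c,53,582,662,-131,-51,5);r=np.clip(r*1.2,0,255).astype(np.uint8)
a=cv2.resize(im[125:225,195:385],None,fx=4,fy=4,interpolation=cv2.INTER_CUBIC)
a=np.vstack([a,np.zeros((200,760,3),np.uint8)]);a[400:600,:200]=cv2.resize(r,(200,200))
cv2.imwrite("pics/f1.png",a)
E
```

```text
[ 521.60959742 -283.66448175  115.0743136 ] 0.08921814858300636 [-0.13561005  0.36595485 -0.74013617]
t1.npy
[[631.0, -94.99, 118.0], [629.0, -94.4, 82.0], [627.0, -93.61, 68.0], [625.0, -91.87, 78.0], [623.0, -90.36, 74.0], [621.0, -89.34, 83.0], [619.0, -87.85, 103.0], [617.0, -85.71, 107.0], [615.0, -84.37, 110.0], [613.0, -82.95, 124.0], [611.0, -80.2, 134.0], [609.0, -78.46, 124.0], [607.0, -77.97, 117.0], [605.0, -77.59, 122.0], [603.0, -89.97, 114.0], [601.0, -90.89, 86.0], [599.0, -91.15, 57.0], [597.0, -90.63, 55.0], [595.0, -90.07, 62.0]]
slope dy/dx -0.7632071837497597 y at x=598,622: [-71.05509123 -89.37206364]
circle x,y,R 638.5481628417969 -90.9 41.510919189453126 centroid 627.6065384530655 -90.47720622611905
```

View pics/f1.png

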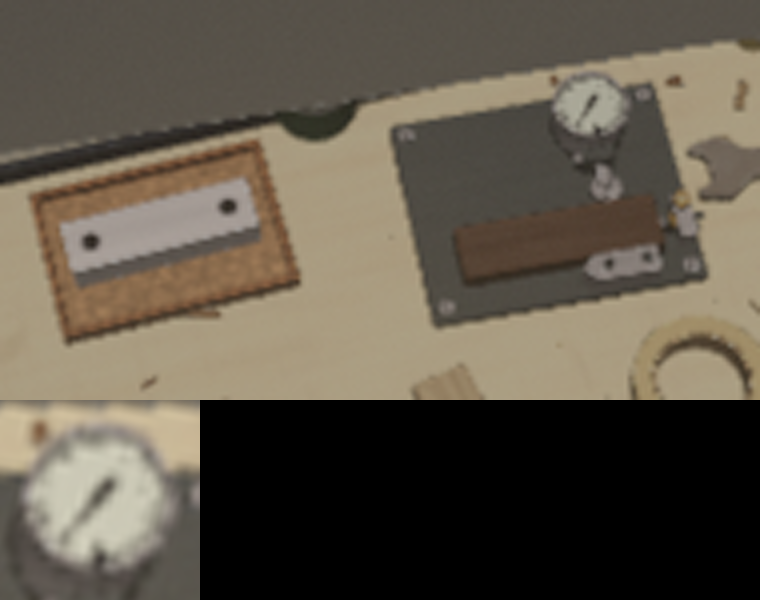

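The picture shows the bar in the tray at (160,230) and the strip flat along the rail at the stop at (560,240). The needle is about 0.64 rad clockwise of an unchanged zero, as expected, so I hand in.

```bash
python3 -c "from rig import arm; print(arm.close_job())"
```

```text
the job is handed in; nothing more can be done
None
```

The job is handed in at about 25 s of the 72 s allowed: dial zeroed to within about 0.02 rad, bar flat in its tray, and strip seated on the stop screw with about 10 N, the needle reading about 0.64 rad clockwise of the untouched zero (0.65 expected).

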